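# Push a stuck drying cartridge out of a bench dryer and lay it on the balance

### The job

The white drying cartridge is stuck in the pocket of the small blue bench dryer: take the red-handled push-out tool, push its pin through the round hole in the dryer's back and drive the cartridge out of the mouth onto the ledge, without letting it fall to the worktop. Then draw the pin back out and stand the tool upright on the worktop, well clear of the dryer. Lay the cartridge flat in the middle of the loose yellow tray on the balance, so that the tray stays level and centred on its pan, let go, and leave the things round about where they are.

Things in the scene. Friction and masses are not known exactly. Their poses are not given: they have to be found in the camera images.
- dryer: Blue bench dryer, fixed, 70 mm wide (112 over its feet), 92 deep, 83 high (98 to the black cap on its roof). Origin on the worktop under the pocket's centre. Its y is the push-out direction: the back with the access hole is 50 mm from the origin toward -y, the open mouth 42 mm toward +y. Pocket 50 mm wide, 25 to 69 mm above the worktop. A spring plunger in its roof grips the cartridge: pushing takes some 10 N.
- hole (a point): Centre of the outer mouth of the round access hole in the dryer's back, 28 mm in diameter, 47 mm above the worktop; the back wall is 8 mm thick. Axes as the dryer's: y points into the hole.
- pocket (a point): Centre of the cartridge's place in the pocket, 45 mm above the worktop, 50 mm in front of the outer face of the back. Axes as the dryer's: y points out of the mouth.
- ledge (a point): Centre of the top of the aluminium landing ledge before the mouth: 60 mm wide, level with the pocket floor (25 mm above the worktop), reaching from the mouth to 144 mm from the dryer's origin along its y.
- cartridge_center (a point): Centre of the cartridge: loose white block with an orange band, 46 mm wide (x), 80 long (y), 40 high (z), 0.17 to 0.34 kg. Starts in the pocket at pocket, axes along the dryer's, its front recessed 2 mm, so it cannot be gripped there. It is fully out of the mouth 82 mm from pocket along y; beyond 144 mm it tips off the ledge.
- tool_handle (a point): Middle of the red handle of the push-out tool, 37.5 mm above its underside. The tool, 0.25 kg, stands upright: handle 30 mm wide (x), 40 along y, 75 high, on a foot 44 by 60 mm, 8 high. A level steel pin, 14 mm thick, 130 mm long, sticks out of the handle's front along the tool's +y, its axis 45 mm above the underside.
- tool_tip (a point): Centre of the free end of the tool's pin, 150 mm from the handle's middle along the tool's y, 45 mm above the underside of the foot. Axes as the tool's.
- tray_in (a point): Centre of the inner floor of the loose, light yellow tray (60 g): 160 by 160 mm outside, 14 mm high, walls and floor 3 mm. It lies loose on the balance's pan and tips if loaded well off its middle.
- pan (a point): Centre of the top of the balance's square steel pan, 80 by 80 mm, 58 mm above the worktop. The balance is white and fixed, its case 40 mm high, 170 mm wide (y), from 120 mm in front of (-x) to 80 mm behind the pan's centre.
- petri: Petri dish, 60 mm across, 15 mm high, a bystander; origin under its centre.
- bottle: Clear bottle with blue cap, 56 mm across, 105 mm high, a bystander; origin under its centre.
- timer: White lab timer, 62 by 66 by 20 mm, a bystander; origin under its centre.
- slides: White box of slides, 55 by 165 by 28 mm (long along its y), a bystander; origin under its centre.
- marker_2: Marker with blue cap lying down, 135 mm long (y), 13 mm thick, a bystander; origin under its centre.
- cartridge: The same cartridge; origin at the centre of its underside.
- push_tool: The same tool; origin at the centre of the underside of its foot.
- tray: The same tray; origin at the centre of its underside.
Not all that is in view belongs to the job. Of the things shaped like the tray, the yellow one is meant.

How it is judged:
By the outcome, as a careful person would: the job done as asked, in the order asked, and still so for the second after the job is handed in, with the robot touching nothing.
It also fails if it takes over 51 s, if anything falls off the work surface, if the arm or the gripper's body presses on something with over 40 N, if the wrist force passes 120 N, or if a joint passes its speed limit or range.

### The arm

A 6-joint arm with a two-finger parallel gripper is mounted at the origin on a cart in front of the work surface, level with it; the furniture and walls round the work are solid. World frame = base frame: x ahead of the robot, y to its left, z up, the work surface at z = 0. Lengths are in mm, angles in rad, forces in N, time in s.
With the tool pointing down it reaches from about 300 to 875 mm from the base axis. Payload 4.2 kg.
Tool frame: the origin (TCP) lies at the very end of the fingers, on their centre line; the grasp point (between the pads) lies 19 mm behind it (ctrl.grip_depth is the distance from the TCP to the grasp point, in mm); z points along the fingers, y is the line along which they close (so a half turn about z gives the same grasp; the last joint's range is limited). The gripper opens to 85 mm and grips with 20 to 120 N. Pads are 22 mm wide; open, the fingers measure 114 mm over their backs; the gripper's body (76 mm by 85 mm) begins 54 mm behind the grasp point. The pads swing forward as they close: fully open they stand 13 mm farther back than shut.
Start: joints at [1.244, 0.32, 1.565, -0, 1.257, -0.02], TCP at [173.657, 548.165, 231.338] pointing down, gripper open.
Joint ranges: [-3.11, 3.11], [-0.84, 2.01], [0.21, 2.61], [-1.34, 4.49], [0.05, 2.63], [-2.56, 2.56]. Speed limits (rad/s): [2.57, 2.57, 3.14, 3.14, 3.14, 3.14].

### API

Orientations are given as a unit quaternion [w, x, y, z].
In Python, from bench import ctrl gives the robot as it stands.
- The arm moves only by the tool send_rows, never from a script. Its argument "increments" is a list of rows, each a list of 7 numbers: the shift along the tool's x, y, z in units of 0.05 m (1.0 is 0.05 m), then the turn, a rotation vector about the tool's x, y, z in units of 6 degrees (1.0 is 6 degrees), then the opening, from -1 (shut) to 1 (fully open). A call has 1 to 12 rows; each row shifts and turns the commanded pose from where the row before left it, along the tool's axes as they then stand; what a row does not reach is not made up. A row lasts 1/8 s, in which the tool goes at most 62.5 mm and 10.7 degrees, less where a joint would pass 70% of its speed; a pose out of reach is approached as far as the arm can. A call with a number of a shift or a turn outside -1 to 1 is refused whole. A call with a gripper value outside its range is refused whole. The fingers move at their own pace and stop on an object; "newtons" is the grip in N (left out, the last holds). Time passes only in rows, so rows that do not move let the fingers close. It gives the time, the measured TCP pose, the force, the opening and the grip force at its end, in the units of the state.
- ctrl.observe(): the state, without advancing time (a new reading comes with each control period).
- ctrl.snapshot(name): name is "scene" or "top"; returns a dict with "frame" (384x512x3 uint8, red, green, blue), "fx", "fy", "cx", "cy" (pixels), "T" (4x4, takes a point from camera to world coordinates). Camera axes: x right, y up, looking along -z (the intrinsics and any distortion apply to the point x, -y, -z); pixel columns grow to the right and rows downward; lengths in mm; the calibration is good to about 2 mm. A picture is of the moment at which its call begins. There is no depth.
- ctrl.job_done(): hands the job in; it is judged then, once.
The state is a dict: "t": time; "joints": joint angles; "joint_velocities": joint speeds; "tau": joint torques, N m; "tcp_pos": TCP position; "eef_rot": TCP orientation; "contact_force": force on the tool from outside, world axes, zero at the start; "wrist_torque": the same for the moment, N m; "grip_width": finger opening in mm; "gripper_force": force on a finger pad.
Only numpy, scipy, OpenCV 4.12 (cv2) and the standard library are available. Lean on these libraries where they do the work, as an engineer would, in place of code of your own. Each camera call takes 0.05 s, during which the arm holds its last target. There are 200 camera calls.

## Working session

There is one attempt and no reset: what is moved stays moved. The work goes in short steps, Python scripts to look and compute and a tool call to move; the robot and the scene stay as the last step left them, time stands still between calls to the robot, and variables do not carry over. Pictures are saved under pics/ and viewed, at most 10 in all, crops included, and the job is handed in when it is done.

Besides the shell and the picture viewer there is one more tool, called after "Emit:" in YAML: its name, and indented under it one key for each argument. send_rows: Moves the arm, as the interface text tells. Its arguments: {"type":"object","properties":{"increments":{"type":"array"},"newtons":{"type":"number"}},"required":["increments"]}

```bash
ls; mkdir -p pics; cat > h.py <<'E'
import numpy as np, cv2
from bench import ctrl
def snap(n,f=None):
    s=ctrl.snapshot(n); im=cv2.cvtColor(s["frame"],cv2.COLOR_RGB2BGR)
    if f: cv2.imwrite(f,im)
    return s,im
def ray(s,u,v,z):
    d=np.array([(u-s["cx"])/s["fx"],-(v-s["cy"])/s["fy"],-1.]); T=np.array(s["T"])
    d=T[:3,:3]@d; o=T[:3,3]; return o+d*(z-o[2])/d[2]
def proj(s,p):
    T=np.array(s["T"]); c=T[:3,:3].T@(np.array(p,float)-T[:3,3])
    return s["cx"]+s["fx"]*c[0]/-c[2], s["cy"]-s["fy"]*c[1]/-c[2]
E
python3 - <<'E'
from h import *
for n in("top","scene"):
    s,im=snap(n,f"pics/{n}0.png"); print(n,{k:s[k] for k in s if k!="frame"})
a=cv2.imread("pics/top0.png");b=cv2.imread("pics/scene0.png")
np.save("/tmp/x.npy",a)
print(ctrl.observe())
E
```

```text
pics
top {'fx': 398.64541958701807, 'fy': 398.64541958701807, 'cx': 257.1011378993975, 'cy': 188.70468046792183, 'T': array([[-2.45186553e-02,  9.98401428e-01, -5.09256653e-02,
         4.52283797e+02],
       [-9.99653510e-01, -2.39977523e-02,  1.08151692e-02,
         1.10554369e+02],
       [ 9.57577889e-03,  5.11731934e-02,  9.98643885e-01,
         1.46256564e+03],
       [ 0.00000000e+00,  0.00000000e+00,  0.00000000e+00,
         1.00000000e+00]])}
scene {'fx': 391.3558888017339, 'fy': 391.3558888017339, 'cx': 254.3413498028482, 'cy': 191.43661288708552, 'T': array([[ 8.92752261e-01,  3.48002058e-01, -2.86160737e-01,
         1.24571569e+02],
       [-4.50322650e-01,  6.69134080e-01, -5.91159110e-01,
        -7.37888772e+02],
       [-1.42446853e-02,  6.56623294e-01,  7.54084172e-01,
         1.18592065e+03],
       [ 0.00000000e+00,  0.00000000e+00,  0.00000000e+00,
         1.00000000e+00]])}
{'t': 0.1, 'joints': array([ 1.24401873e+00,  3.20241843e-01,  1.56553304e+00, -1.75025638e-05,
        1.25738942e+00, -2.00103923e-02]), 'joint_velocities': array([ 4.01201605e-05, -3.79260689e-03, -2.81073272e-03, -3.26501302e-04,
        5.67475479e-04,  4.17771667e-04]), 'tau': array([ 2.44780413e-04, -4.16407764e+01, -2.34703445e+01, -6.59393913e-05,
        5.01570510e-03,  3.21875689e-05]), 'tcp_pos': array([173.5156389 , 547.76356917, 230.56767256]), 'eef_rot': array([-1.27377100e-04,  1.52780159e-01,  9.88259888e-01, -7.75474999e-04]), 'contact_force': array([0.34996268, 0.45739975, 0.14492331]), 'wrist_torque': array([0.02146945, 0.03335805, 0.01459195]), 'gripper_force': 0.0, 'grip_width': 85.6211276576996}
```

View pics/top0.png

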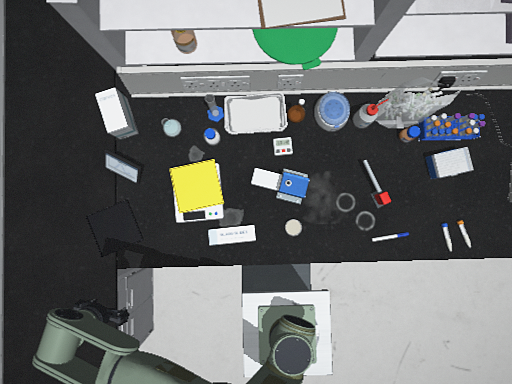

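View pics/scene0.png

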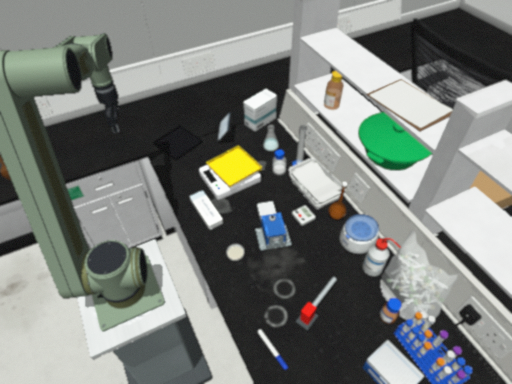

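The top view shows the dryer at (292,185) with its ledge to the left at (266,178). The tool handle is at (382,199), with its pin running up to (366,162). There are two tray-shaped things: white at (255,113) by the wall, and yellow at (196,186) on the balance. Yellow is the one meant. I'll confirm that in an enlarged crop.

```bash
python3 - <<'E'
from h import *
a=cv2.imread("pics/top0.png");b=cv2.imread("pics/scene0.png")
A=cv2.resize(a[145:225,160:400],None,fx=3.3,fy=3.3,interpolation=cv2.INTER_CUBIC)
B=cv2.resize(b[140:330,185:345],None,fx=1.7,fy=1.7,interpolation=cv2.INTER_CUBIC)
W=np.zeros((A.shape[0]+B.shape[0],800,3),np.uint8);W[:A.shape[0],:A.shape[1]]=A;W[A.shape[0]:,:B.shape[1]]=B
cv2.imwrite("pics/crop1.png",W); print(W.shape)
for n,im in(("top",a),("scene",b)):
    hsv=cv2.cvtColor(im,cv2.COLOR_BGR2HSV)
    for c,lo,hi in(("red",(0,120,60),(8,255,255)),("yel",(24,120,80),(35,255,255)),("blue",(103,110,60),(118,255,255))):
        m=cv2.inRange(hsv,lo,hi); cs,_=cv2.findContours(m,0,1)
        for k in sorted(cs,key=cv2.contourArea)[-2:]:
            if cv2.contourArea(k)>30: print(n,c,cv2.contourArea(k),cv2.minAreaRect(k),cv2.boxPoints(cv2.minAreaRect(k)).round(1).tolist())
E
```

```text
(587, 800, 3)
top red 95.5 ((376.0000305175781, 105.00000762939453), (9.899495124816895, 24.041629791259766), 45.0) [[364.0, 110.0], [381.0, 93.0], [388.0, 100.0], [371.0, 117.0]]
top red 130.5 ((382.8000793457031, 198.1000213623047), (13.416407585144043, 12.969193458557129), 63.43495178222656) [[374.0, 195.0], [385.6000061035156, 189.1999969482422], [391.6000061035156, 201.1999969482422], [380.0, 207.0]]
top yel 2013.5 ((196.11534118652344, 185.79653930664062), (46.66384506225586, 46.695308685302734), 77.27564239501953) [[168.1999969482422, 168.1999969482422], [213.8000030517578, 157.89999389648438], [224.0, 203.39999389648438], [178.5, 213.6999969482422]]
top blue 511.0 ((293.82354736328125, 184.7058868408203), (26.678916931152344, 20.858062744140625), 14.03624439239502) [[278.3999938964844, 191.60000610351562], [283.3999938964844, 171.39999389648438], [309.29998779296875, 177.8000030517578], [304.20001220703125, 198.10000610351562]]
top blue 801.0 ((443.0, 128.0), (24.0, 72.0), 90.0) [[407.0, 116.0], [479.0, 116.0], [479.0, 140.0], [407.0, 140.0]]
scene red 93.0 ((382.770599365234
[... 649 characters left out ...]
223633), 62.650123596191406) [[204.89999389648438, 160.89999389648438], [247.5, 138.89999389648438], [263.0, 168.89999389648438], [220.5, 191.0]]
scene blue 424.5 ((273.4411926269531, 227.7647247314453), (28.861740112304688, 23.283418655395508), 75.96376037597656) [[258.6000061035156, 216.60000610351562], [281.20001220703125, 210.89999389648438], [288.20001220703125, 238.89999389648438], [265.6000061035156, 244.60000610351562]]
scene blue 1632.5 ((432.892333984375, 352.361572265625), (86.39021301269531, 42.53731155395508), 52.12501525878906) [[389.6000061035156, 331.29998779296875], [423.20001220703125, 305.20001220703125], [476.20001220703125, 373.3999938964844], [442.6000061035156, 399.5]]
```

View pics/crop1.png

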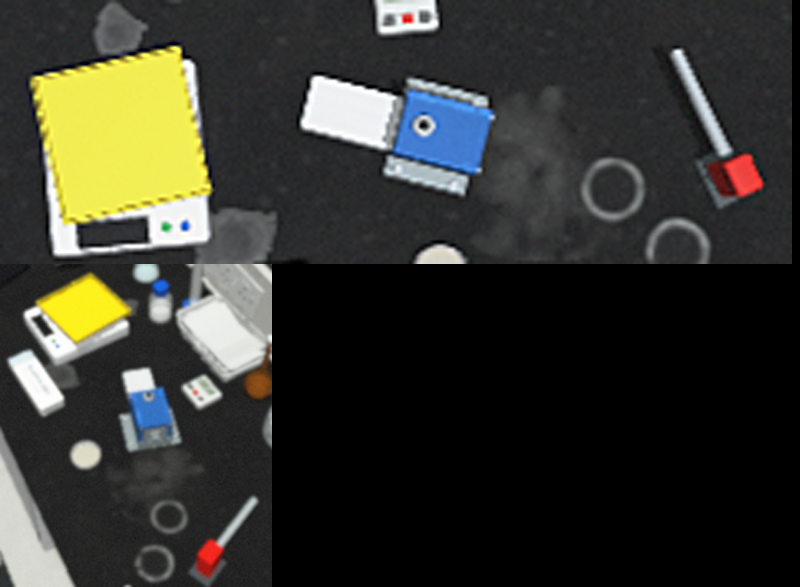

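The crop confirms the yellow tray with its striped rim on the white balance. The white tray is against the wall. The tool's pin tip is at (365,161) in the top view, meeting the handle at (380,191).

```bash
python3 - <<'E'
from h import *
s,im=snap("top"); s2,im2=snap("scene")
hsv=cv2.cvtColor(im,cv2.COLOR_BGR2HSV)
def rect(m,z,name):
    cs,_=cv2.findContours(m,0,1); k=max(cs,key=cv2.contourArea)
    P=np.array([ray(s,*p,z)[:2] for p in k[:,0].astype(float)],np.float32)
    r=cv2.minAreaRect(P); e=cv2.boxPoints(r); l=e[1]-e[0]; l2=e[2]-e[1]
    print(name,r,"edge yaw",np.degrees(np.arctan2(l[1],l[0])),np.degrees(np.arctan2(l2[1],l2[0])))
    return r
bl=np.zeros_like(hsv[:,:,0]); 
def win(m,u0,u1,v0,v1):
    o=np.zeros_like(m);o[v0:v1,u0:u1]=m[v0:v1,u0:u1];return o
rect(win(cv2.inRange(hsv,(103,110,60),(118,255,255)),270,315,160,205),83,"roof")
rect(win(cv2.inRange(hsv,(0,0,215),(180,40,255)),245,281,160,195),25,"ledge")
rect(win(cv2.inRange(hsv,(24,120,80),(35,255,255)),160,230,150,220),75,"tray")
rect(win(cv2.inRange(hsv,(0,120,60),(8,255,255)),370,395,185,212),75,"redall")
rect(win(cv2.inRange(hsv,(0,120,150),(8,255,255)),370,395,185,212),75,"redtop")
print(hsv[192:207,374:392,2])
m=win(cv2.inRange(hsv,(0,0,120),(180,60,255)),360,382,157,190); v,u=np.nonzero(m)
P=np.array([ray(s,a,b,47)[:2] for a,b in zip(u,v)],np.float32); f=cv2.fitLine(P,cv2.DIST_HUBER,0,.01,.01).ravel()
t=(P-f[2:])@f[:2]; print("pin",len(P),f,np.degrees(np.arctan2(f[1],f[0])),[f[2:]+f[:2]*x for x in(t.min(),t.max())])
h2=cv2.cvtColor(im2,cv2.COLOR_BGR2HSV); 
print(im.shape)
print("petri",ray(s,293,228,15),"slides",ray(s,232,236,28),"timer",ray(s,283,146,20),"marker",ray(s,374,239,6),ray(s,408,235,6))
E
```

```text
roof ((533.5067138671875, -31.991256713867188), (93.31954956054688, 72.42415618896484), 73.65826416015625) edge yaw -16.341726 73.65824
ledge ((562.2723388671875, 63.635921478271484), (92.07172393798828, 58.05972671508789), 74.55918884277344) edge yaw -15.440815 74.55919
tray ((539.1311645507812, 307.3741760253906), (163.02467346191406, 162.58787536621094), 11.913534164428711) edge yaw -78.08647 11.913533
redall ((479.3228454589844, -343.4229736328125), (44.969173431396484, 47.04914474487305), 19.695241928100586) edge yaw -70.30473 19.695274
redtop ((481.4948425292969, -350.0479431152344), (37.94408416748047, 28.670690536499023), 21.030385971069336) edge yaw -68.96954 21.030352
[[ 66  66  60  68  99 101  81  60  48 116 192 238 255 209  39  43  42  48]
 [ 69  67  59  57  38  46  49 119 198 237 247 246 251 232  71  42  42  41]
 [ 61  77  87  85  72 130 208 243 249 244 242 239 243 230  89  39  41  41]
 [ 71  89  88  89  83 144 242 253 243 240 239 238 240 247 211  36  40  42]
 [ 71  92  93  90  65  71 191 247 243 239 238 237 238 245 231  82  44  40]
 [ 62  83  92  91  86  60 142 239 248 
[... 440 characters left out ...]
4  60  58 173 255 255 203 139  99  40  45  45]
 [ 39  53  98 112  95  99  96  98  95 118 145 127  75  49  42  39  45  45]
 [ 40  31  82 119 112 108 112 116 105  65  40  39  37  43  48  51  47  45]
 [ 40  34  63 106 116 117 108  73  56  50  42  40  41  42  47  48  42  42]]
pin 125 [ 9.0938002e-01  4.1596636e-01  5.6408276e+02 -3.1443082e+02] 24.580187 [array([ 510.9656 , -338.72754], dtype=float32), array([ 618.09985, -289.72244], dtype=float32)]
(384, 512, 3)
petri [380.54709548 -31.58658047  15.        ] slides [358.13056879 189.00411754  28.        ] timer [679.43113677  -3.29192524  20.        ] marker [ 332.7871414  -326.76180347    6.        ] [ 344.16310997 -451.7597246     6.        ]
```

```bash
cat >> h.py <<'E'
from scipy.spatial.transform import Rotation as R
def pose(o=None):
    o=o or ctrl.observe(); q=o["eef_rot"]; return np.array(o["tcp_pos"]),R.from_quat([q[1],q[2],q[3],q[0]])
def down(yaw):  # tool z down, tool y at world yaw (deg)
    a=np.radians(yaw); y=np.array([np.cos(a),np.sin(a),0]); z=np.array([0,0,-1.])
    return R.from_matrix(np.c_[np.cross(y,z),y,z])
def plan(wps,start=None):
    "wps: list of (xyz, yaw_y, n rows); prints rows"
    p,r=start or pose()
    for t,yaw,n in wps:
        t=np.array(t,float); rt=down(yaw); rv=(r.inv()*rt).as_rotvec()/n; dp=(t-p)/n
        for i in range(n):
            sh=r.inv().apply(dp)/50; tu=np.degrees(rv)/6
            print([*(sh.round(2)+0).tolist(),*(tu.round(2)+0).tolist()]); r=r*R.from_rotvec(rv)
        p=t; r=rt; print("--")
E
python3 - <<'E'
from h import *
plan([((481.3,-351,150),-66,24)])
E
```

```text
[-0.47, -0.64, 0.07, 0.0, 0.0, 0.96]
[-0.53, -0.59, 0.07, 0.0, 0.0, 0.96]
[-0.59, -0.53, 0.07, 0.0, 0.0, 0.96]
[-0.64, -0.47, 0.07, 0.0, 0.0, 0.96]
[-0.68, -0.4, 0.07, 0.0, 0.0, 0.96]
[-0.72, -0.33, 0.07, 0.0, 0.0, 0.96]
[-0.75, -0.26, 0.07, 0.0, 0.0, 0.96]
[-0.77, -0.18, 0.07, 0.0, 0.0, 0.96]
[-0.79, -0.1, 0.07, 0.0, 0.0, 0.96]
[-0.79, -0.02, 0.07, 0.0, 0.0, 0.96]
[-0.79, 0.06, 0.07, 0.0, 0.0, 0.96]
[-0.78, 0.14, 0.07, 0.0, 0.0, 0.96]
[-0.76, 0.21, 0.07, 0.0, 0.0, 0.96]
[-0.74, 0.29, 0.07, 0.0, 0.0, 0.96]
[-0.7, 0.36, 0.07, 0.0, 0.0, 0.96]
[-0.66, 0.43, 0.07, 0.0, 0.0, 0.96]
[-0.62, 0.5, 0.07, 0.0, 0.0, 0.96]
[-0.56, 0.56, 0.07, 0.0, 0.0, 0.96]
[-0.51, 0.61, 0.07, 0.0, 0.0, 0.96]
[-0.44, 0.66, 0.07, 0.0, 0.0, 0.96]
[-0.37, 0.7, 0.07, 0.0, 0.0, 0.96]
[-0.3, 0.73, 0.07, 0.0, 0.0, 0.96]
[-0.23, 0.76, 0.07, 0.0, 0.0, 0.96]
[-0.15, 0.78, 0.07, 0.0, 0.0, 0.96]
--
```

Emit:
send_rows:
  increments:
    - [-0.47, -0.64, 0.07, 0, 0, 0.96, 1]
    - [-0.53, -0.59, 0.07, 0, 0, 0.96, 1]
    - [-0.59, -0.53, 0.07, 0, 0, 0.96, 1]
    - [-0.64, -0.47, 0.07, 0, 0, 0.96, 1]
    - [-0.68, -0.4, 0.07, 0, 0, 0.96, 1]
    - [-0.72, -0.33, 0.07, 0, 0, 0.96, 1]
    - [-0.75, -0.26, 0.07, 0, 0, 0.96, 1]
    - [-0.77, -0.18, 0.07, 0, 0, 0.96, 1]
    - [-0.79, -0.1, 0.07, 0, 0, 0.96, 1]
    - [-0.79, -0.02, 0.07, 0, 0, 0.96, 1]
    - [-0.79, 0.06, 0.07, 0, 0, 0.96, 1]
    - [-0.78, 0.14, 0.07, 0, 0, 0.96, 1]

```text
t: 1.7
tcp_pos: [328.3, 97.2, 189.3]
eef_rot: [0.0, 0.688, 0.726, 0.0]
contact_force: [0.7, 1.4, 0.2]
grip_width: 85.2
gripper_force: 0.0
```

Emit:
send_rows:
  increments:
    - [-0.76, 0.21, 0.07, 0, 0, 0.96, 1]
    - [-0.74, 0.29, 0.07, 0, 0, 0.96, 1]
    - [-0.7, 0.36, 0.07, 0, 0, 0.96, 1]
    - [-0.66, 0.43, 0.07, 0, 0, 0.96, 1]
    - [-0.62, 0.5, 0.07, 0, 0, 0.96, 1]
    - [-0.56, 0.56, 0.07, 0, 0, 0.96, 1]
    - [-0.51, 0.61, 0.07, 0, 0, 0.96, 1]
    - [-0.44, 0.66, 0.07, 0, 0, 0.96, 1]
    - [-0.37, 0.7, 0.07, 0, 0, 0.96, 1]
    - [-0.3, 0.73, 0.07, 0, 0, 0.96, 1]
    - [-0.23, 0.76, 0.07, 0, 0, 0.96, 1]
    - [-0.15, 0.78, 0.07, 0, 0, 0.96, 1]

```text
t: 3.2
tcp_pos: [483.7, -351.9, 146.9]
eef_rot: [-0.0, 0.978, 0.208, -0.0]
contact_force: [0.2, 0.1, 0.3]
grip_width: 85.5
gripper_force: 0.0
```

```bash
python3 - <<'E'
from h import *
s,im=snap("top"); s2,im2=snap("scene")
p,r=pose();print(p,r.as_matrix().round(3).tolist(),proj(s,p),proj(s2,p))
A=cv2.resize(im[140:240,320:440],None,fx=3.3,fy=3.3,interpolation=cv2.INTER_CUBIC)
B=cv2.resize(im2[240:360,250:370],None,fx=3.3,fy=3.3,interpolation=cv2.INTER_CUBIC)
W=np.zeros((396,792,3),np.uint8);W[:330,:396]=A;W[:,396:]=B;cv2.imwrite("pics/c2.png",W)
plan([((481.3,-351,36),-66,4)])
E
```

```text
[ 484.40013989 -354.06987615  146.36556992] [[0.914, 0.407, 0.001], [0.407, -0.914, -0.001], [0.0, 0.002, -1.0]] (np.float64(393.21586279188216), np.float64(195.98888832221033)) (np.float64(311.687270926525), np.float64(297.0424048780622))
[-0.01, -0.02, 0.55, 0.0, 0.0, 0.0]
[-0.01, -0.02, 0.55, 0.0, 0.0, 0.0]
[-0.01, -0.02, 0.55, 0.0, 0.0, 0.0]
[-0.01, -0.02, 0.55, 0.0, 0.0, 0.0]
--
```

View pics/c2.png

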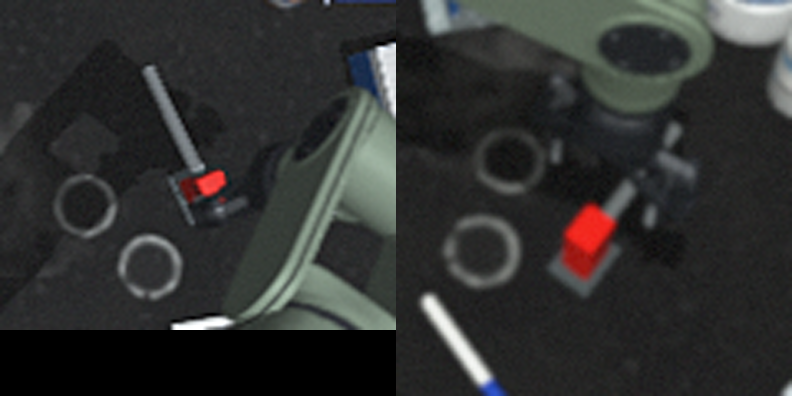

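The enlarged view shows the open fingers straddling the red handle, with handle top at crop (590,225). The closing line is square to the pin. I'll descend now.

Emit:
send_rows:
  increments:
    - [-0.02, -0.03, 0.5, 0, 0, 0, 1]
    - [-0.01, -0.02, 0.5, 0, 0, 0, 1]
    - [-0.01, -0.02, 0.5, 0, 0, 0, 1]
    - [0, 0, 0.5, 0, 0, 0, 1]
    - [0, 0, 0.2, 0, 0, 0, 1]
    - [0, 0, 0, 0, 0, 0, 1]

```text
t: 4.05
tcp_pos: [479.9, -347.8, 37.0]
eef_rot: [-0.001, 0.978, 0.21, -0.0]
contact_force: [-0.5, -0.2, 0.7]
grip_width: 85.6
gripper_force: 0.0
```

Emit:
send_rows:
  increments:
    - [0, 0, 0, 0, 0, 0, -0.2]
    - [0, 0, 0, 0, 0, 0, -0.6]
    - [0, 0, 0, 0, 0, 0, -1]
    - [0, 0, 0, 0, 0, 0, -1]
    - [0, 0, 0, 0, 0, 0, -1]
    - [0, 0, 0, 0, 0, 0, -1]
  newtons: 70

```text
t: 4.8
tcp_pos: [480.9, -349.0, 38.2]
eef_rot: [0.001, 0.978, 0.209, 0.001]
contact_force: [0.2, -1.0, 5.7]
grip_width: 29.2
gripper_force: 69.7
```

Emit:
send_rows:
  increments:
    - [0, 0, -0.3, 0, 0, 0, -1]
    - [0, 0, -0.3, 0, 0, 0, -1]
    - [0, 0, 0, 0, 0, 0, -1]

```text
t: 5.18
tcp_pos: [480.9, -348.8, 68.8]
eef_rot: [0.001, 0.978, 0.209, 0.001]
contact_force: [0.6, 0.7, -3.2]
grip_width: 29.5
gripper_force: 69.3
```

```bash
python3 - <<'E'
from h import *
o=ctrl.observe();print(o["contact_force"],o["tcp_pos"],o["grip_width"])
# push pose: handle centre = origin + y*d
d=np.array([.2756,.9613]); O=np.array([536,-28.2])
hc=O+d*(-50-150-40)
print("pre",hc)
plan([((*hc,60),-16,10)])
E
```

```text
[ 0.55029025  0.74140687 -3.18315596] [ 480.92065315 -348.82676886   68.83070781] 29.452557312171358
pre [ 469.856 -258.912]
[0.05, -0.17, 0.02, 0.0, 0.0, -0.83]
[0.07, -0.17, 0.02, 0.0, 0.0, -0.83]
[0.08, -0.16, 0.02, 0.0, 0.0, -0.83]
[0.1, -0.15, 0.02, 0.0, 0.0, -0.83]
[0.11, -0.14, 0.02, 0.0, 0.0, -0.83]
[0.12, -0.13, 0.02, 0.0, 0.0, -0.83]
[0.13, -0.12, 0.02, 0.0, 0.0, -0.83]
[0.14, -0.11, 0.02, 0.0, 0.0, -0.83]
[0.15, -0.1, 0.02, 0.0, 0.0, -0.83]
[0.16, -0.09, 0.02, 0.0, 0.0, -0.83]
--
```

Emit:
send_rows:
  increments:
    - [0.05, -0.17, 0.02, 0, 0, -0.83, -1]
    - [0.07, -0.17, 0.02, 0, 0, -0.83, -1]
    - [0.08, -0.16, 0.02, 0, 0, -0.83, -1]
    - [0.1, -0.15, 0.02, 0, 0, -0.83, -1]
    - [0.11, -0.14, 0.02, 0, 0, -0.83, -1]
    - [0.12, -0.13, 0.02, 0, 0, -0.83, -1]
    - [0.13, -0.12, 0.02, 0, 0, -0.83, -1]
    - [0.14, -0.11, 0.02, 0, 0, -0.83, -1]
    - [0.15, -0.1, 0.02, 0, 0, -0.83, -1]
    - [0.16, -0.09, 0.02, 0, 0, -0.83, -1]
    - [0, 0, 0, 0, 0, 0, -1]
    - [0, 0, 0, 0, 0, 0, -1]

```text
t: 6.68
tcp_pos: [469.4, -259.5, 57.3]
eef_rot: [0.0, 0.799, 0.601, 0.0]
contact_force: [-0.2, 0.1, -2.8]
grip_width: 29.4
gripper_force: 69.3
```

```bash
python3 - <<'E'
from h import *
s,im=snap("top"); s2,im2=snap("scene")
p,r=pose();print(p,np.degrees(np.arctan2(*r.as_matrix()[[1,0],1])),r.as_matrix()[:,2].round(3))
A=cv2.resize(im[150:250,270:390],None,fx=3.3,fy=3.3,interpolation=cv2.INTER_CUBIC)
B=cv2.resize(im2[190:310,220:340],None,fx=3.3,fy=3.3,interpolation=cv2.INTER_CUBIC)
W=np.zeros((396,792,3),np.uint8);W[:330,:396]=A;W[:,396:]=B;cv2.imwrite("pics/c3.png",W)
d=np.array([.2756,.9613]); O=np.array([536,-28.2])
for z,y in((47,-50),(47,-90),(83,-50)):
  q=[*(O+d*y),z]; print(y,z,np.round(proj(s,q),1),np.round(proj(s2,q),1))
E
```

```text
[ 469.37339671 -259.6635235    57.29153113] -16.07588005742891 [ 0. -0. -1.]
-50 47 [305.3 188.2] [275.4 239.3]
-90 47 [316.1 191. ] [278.  248.9]
-50 83 [306.6 187.6] [275.6 233.3]
```

View pics/c3.png

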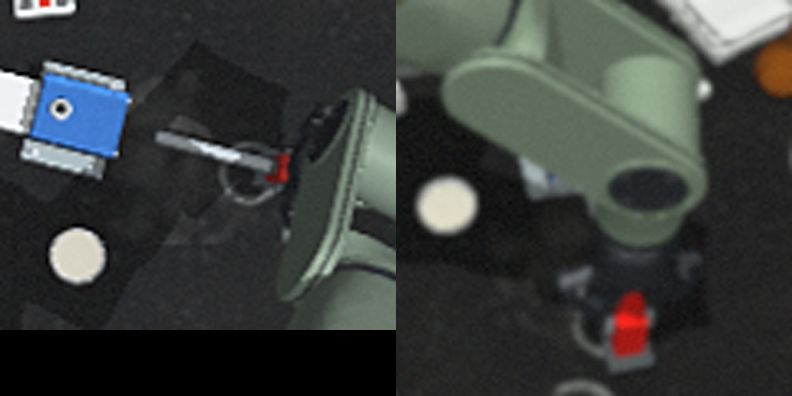

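The pin points at the dryer's back, with its tip at about top px (318,191). I'll fit the pin line and compare it with the dryer's axis.

```bash
python3 - <<'E'
from h import *
s,im=snap("top"); hsv=cv2.cvtColor(im,cv2.COLOR_BGR2HSV)
g=hsv.copy(); m=np.zeros_like(g[:,:,0]); k=cv2.inRange(hsv,(0,0,105),(180,70,255)); m[186:204,312:352]=k[186:204,312:352]
n,l,st,c=cv2.connectedComponentsWithStats(m); i=1+st[1:,4].argmax(); v,u=np.nonzero(l==i); print(st[i])
P=np.array([ray(s,a,b,65)[:2] for a,b in zip(u,v)],np.float32); f=cv2.fitLine(P,cv2.DIST_HUBER,0,.01,.01).ravel()
dirn=f[:2]*np.sign(f[1]); t=(P-f[2:])@dirn; tip=f[2:]+dirn*t.max()
d=np.array([.2756,.9613]); O=np.array([536,-28.2]); lat=np.array([d[1],-d[0]])
print("yaw",np.degrees(np.arctan2(dirn[1],dirn[0])),"tip",tip,"along",(tip-O)@d,"lat",(tip-O)@lat,"mid lat",(f[2:]-O)@lat)
p,_=pose(); print("tcp lat",(p[:2]-O)@lat,"along",(p[:2]-O)@d)
def win(m,u0,u1,v0,v1):
    o=np.zeros_like(m);o[v0:v1,u0:u1]=m[v0:v1,u0:u1];return o
for nm,mm,z in(("roof",win(cv2.inRange(hsv,(103,110,60),(118,255,255)),270,315,160,205),83),("ledge",win(cv2.inRange(hsv,(0,0,190),(180,40,255)),245,281,160,195),25)):
    cs,_=cv2.findContours(mm,0,1); kk=max(cs,key=cv2.contourArea)
    r=cv2.minAreaRect(np.array([ray(s,*q,z)[:2] for q in kk[:,0].astype(float)],np.float32)); print(nm,r,"lat",(np.array(r[0])-O)@lat)
E
```

```text
[318 190  34  12 116]
yaw 73.30972 tip [ 511.23953 -117.70069] along -92.86099932388305 lat 0.864153065185544 mid lat 0.13019713867188187
tcp lat -0.27201793695632404 along -240.8392849495968
roof ((533.454345703125, -32.179813385009766), (92.66728973388672, 72.64824676513672), 74.41824340820312) lat -1.3503009066772458
ledge ((562.1981201171875, 65.009521484375), (94.680419921875, 58.93412399291992), 74.55902862548828) lat -0.5042912524414085
```

Emit:
send_rows:
  increments:
    - [0, 0, 0.17, 0, 0, 0, -1]
    - [0, 0, 0.17, 0, 0, 0, -1]
    - [0, 0, 0, 0, 0, 0, -1]
    - [0.2, 0, 0, 0, 0, 0, -1]
    - [0.2, 0, 0, 0, 0, 0, -1]
    - [0.2, 0, 0, 0, 0, 0, -1]
    - [0.2, 0, 0, 0, 0, 0, -1]
    - [0.1, 0, 0, 0, 0, 0, -1]

```text
t: 7.82
tcp_pos: [481.9, -215.2, 40.4]
eef_rot: [0.0, 0.798, 0.602, 0.0]
contact_force: [0.7, -0.2, -2.2]
grip_width: 29.5
gripper_force: 69.3
```

Emit:
send_rows:
  increments:
    - [0.12, 0, 0, 0, 0, 0, -1]
    - [0.12, 0, 0, 0, 0, 0, -1]
    - [0.12, 0, 0, 0, 0, 0, -1]
    - [0.12, 0, 0, 0, 0, 0, -1]
    - [0.12, 0, 0, 0, 0, 0, -1]
    - [0.12, 0, 0, 0, 0, 0, -1]
  newtons: 90

```text
t: 8.57
tcp_pos: [491.7, -183.4, 40.7]
eef_rot: [0.002, 0.798, 0.602, -0.001]
contact_force: [-2.0, -8.1, -1.2]
grip_width: 28.9
gripper_force: 90.7
```

Emit:
send_rows:
  increments:
    - [0.12, 0, 0, 0, 0, 0, -1]
    - [0.12, 0, 0, 0, 0, 0, -1]
    - [0.12, 0, 0, 0, 0, 0, -1]
    - [0.12, 0, 0, 0, 0, 0, -1]
    - [0.12, 0, 0, 0, 0, 0, -1]
    - [0.12, 0, 0, 0, 0, 0, -1]
    - [0.12, 0, 0, 0, 0, 0, -1]
    - [0.1, 0, 0, 0, 0, 0, -1]
    - [0.08, 0, 0, 0, 0, 0, -1]
    - [0.08, 0, 0, 0, 0, 0, -1]

```text
t: 9.82
tcp_pos: [506.8, -128.3, 40.3]
eef_rot: [-0.0, 0.799, 0.602, -0.0]
contact_force: [0.3, -2.0, -2.6]
grip_width: 29.0
gripper_force: 90.7
```

```bash
python3 - <<'E'
from h import *
s,im=snap("top"); s2,im2=snap("scene")
o=ctrl.observe(); p,r=pose(o); d=np.array([.2756,.9613]); O=np.array([536,-28.2])
print(p,"along",(p[:2]-O)@d,o["contact_force"])
A=cv2.resize(im[140:240,230:350],None,fx=3.3,fy=3.3,interpolation=cv2.INTER_CUBIC)
B=cv2.resize(im2[170:290,210:330],None,fx=3.3,fy=3.3,interpolation=cv2.INTER_CUBIC)
W=np.zeros((396,792,3),np.uint8);W[:330,:396]=A;W[:,396:]=B;cv2.imwrite("pics/c4.png",W)
E
```

```text
[ 506.87455793 -127.97284983   40.24338394] along -103.93861237719244 [ 0.14467439  0.40842878 -2.02400221]
```

View pics/c4.png

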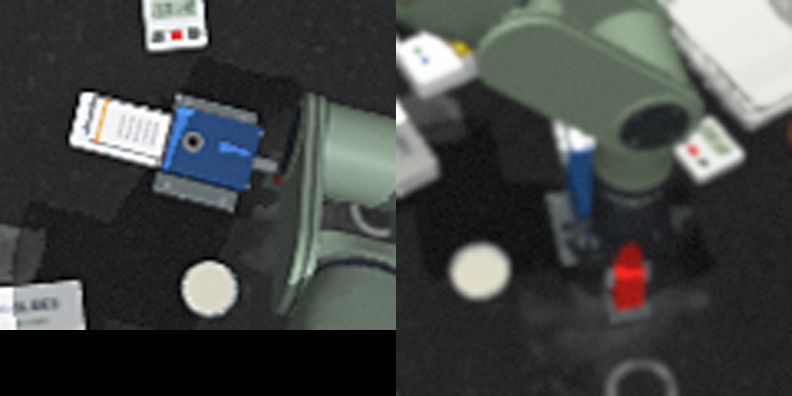

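The cartridge, with its orange band, now lies on the ledge with its rear just past the mouth. The pin is still through the hole. I'll push about 8 mm more, then withdraw.

Emit:
send_rows:
  increments:
    - [0.08, 0, 0, 0, 0, 0, -1]
    - [0.08, 0, 0, 0, 0, 0, -1]
    - [0, 0, 0, 0, 0, 0, -1]
    - [-0.15, 0, 0, 0, 0, 0, -1]
    - [-0.4, 0, 0, 0, 0, 0, -1]
    - [-0.5, 0, 0, 0, 0, 0, -1]
    - [-0.5, 0, 0, 0, 0, 0, -1]
    - [-0.5, 0, 0, 0, 0, 0, -1]
    - [-0.5, 0, 0, 0, 0, 0, -1]
    - [-0.4, 0, 0, 0, 0, 0, -1]
    - [-0.3, 0, 0, 0, 0, 0, -1]
    - [0, 0, 0, 0, 0, 0, -1]

```text
t: 11.42
tcp_pos: [464.0, -277.9, 40.2]
eef_rot: [-0.0, 0.799, 0.601, 0.0]
contact_force: [-0.9, 0.1, -2.8]
grip_width: 29.1
gripper_force: 90.7
```

```bash
python3 - <<'E'
from h import *
o=ctrl.observe(); p,r=pose(o); d=np.array([.2756,.9613]); O=np.array([536,-28.2])
print(p,"along",(p[:2]-O)@d,o["contact_force"])
plan([((470,-300,50),-40,5),((470,-320,38.6),-40,4)])
E
```

```text
[ 463.9646319  -277.86156007   40.23867334] along -259.8526051474361 [-0.92304858  0.11108493 -2.79564939]
[-0.08, 0.05, -0.04, 0.0, 0.0, 0.8]
[-0.07, 0.05, -0.04, 0.0, 0.0, 0.8]
[-0.07, 0.06, -0.04, 0.0, 0.0, 0.8]
[-0.06, 0.07, -0.04, 0.0, 0.0, 0.8]
[-0.06, 0.07, -0.04, 0.0, 0.0, 0.8]
--
[-0.08, 0.06, 0.06, 0.0, 0.0, 0.0]
[-0.08, 0.06, 0.06, 0.0, 0.0, 0.0]
[-0.08, 0.06, 0.06, 0.0, 0.0, 0.0]
[-0.08, 0.06, 0.06, 0.0, 0.0, 0.0]
--
```

```bash
python3 - <<'E'
from h import *
plan([((475,-350,46),-58,7)])
E
```

```text
[-0.19, 0.09, -0.02, 0.0, 0.0, 1.0]
[-0.18, 0.11, -0.02, 0.0, 0.0, 1.0]
[-0.17, 0.12, -0.02, 0.0, 0.0, 1.0]
[-0.15, 0.14, -0.02, 0.0, 0.0, 1.0]
[-0.14, 0.16, -0.02, 0.0, 0.0, 1.0]
[-0.12, 0.17, -0.02, 0.0, 0.0, 1.0]
[-0.1, 0.18, -0.02, 0.0, 0.0, 1.0]
--
```

Emit:
send_rows:
  increments:
    - [-0.19, 0.09, -0.02, 0, 0, 1, -1]
    - [-0.18, 0.11, -0.02, 0, 0, 1, -1]
    - [-0.17, 0.12, -0.02, 0, 0, 1, -1]
    - [-0.15, 0.14, -0.02, 0, 0, 1, -1]
    - [-0.14, 0.16, -0.02, 0, 0, 1, -1]
    - [-0.12, 0.17, -0.02, 0, 0, 1, -1]
    - [-0.1, 0.18, -0.02, 0, 0, 1, -1]
    - [0, 0, 0, 0, 0, 0, -1]
    - [0, 0, 0.08, 0, 0, 0, -1]
    - [0, 0, 0.04, 0, 0, 0, -1]
    - [0, 0, 0.02, 0, 0, 0, -1]
    - [0, 0, 0, 0, 0, 0, -1]

```text
t: 12.92
tcp_pos: [475.2, -349.1, 40.1]
eef_rot: [-0.0, 0.961, 0.276, -0.0]
contact_force: [-0.6, 0.6, -2.6]
grip_width: 29.2
gripper_force: 90.6
```

Emit:
send_rows:
  increments:
    - [0, 0, 0.03, 0, 0, 0, -1]
    - [0, 0, 0.01, 0, 0, 0, -1]
    - [0, 0, 0, 0, 0, 0, -1]

```text
t: 13.3
tcp_pos: [475.3, -349.3, 38.3]
eef_rot: [-0.0, 0.961, 0.275, 0.0]
contact_force: [-0.6, -0.3, -2.0]
grip_width: 29.1
gripper_force: 90.9
```

Emit:
send_rows:
  increments:
    - [0, 0, 0.02, 0, 0, 0, -1]
    - [0, 0, 0, 0, 0, 0, -1]

```text
t: 13.55
tcp_pos: [475.3, -349.4, 38.2]
eef_rot: [0.0, 0.961, 0.275, 0.0]
contact_force: [-1.7, 0.8, 5.7]
grip_width: 28.8
gripper_force: 91.7
```

Emit:
send_rows:
  increments:
    - [0, 0, 0, 0, 0, 0, 0]
    - [0, 0, 0, 0, 0, 0, 0.5]
    - [0, 0, 0, 0, 0, 0, 1]
    - [0, 0, 0, 0, 0, 0, 1]
    - [0, 0, -0.4, 0, 0, 0, 1]
    - [0, 0, -0.8, 0, 0, 0, 1]
    - [0, 0, -1, 0, 0, 0, 1]
    - [0, 0, -0.2, 0, 0, 0, 1]

```text
t: 14.55
tcp_pos: [476.9, -350.5, 161.0]
eef_rot: [0.003, 0.961, 0.275, 0.002]
contact_force: [-0.0, 0.2, 0.2]
grip_width: 85.5
gripper_force: 0.0
```

```bash
python3 - <<'E'
from h import *
s,im=snap("top"); s2,im2=snap("scene"); o=ctrl.observe(); print(o["tcp_pos"],o["grip_width"])
A=cv2.resize(im[140:240,230:350],None,fx=3.3,fy=3.3,interpolation=cv2.INTER_CUBIC)
B=cv2.resize(im2[150:330,210:330],None,fx=3.3,fy=3.3,interpolation=cv2.INTER_CUBIC)
W=np.zeros((594,792,3),np.uint8);W[:330,:396]=A;W[:,396:]=B;cv2.imwrite("pics/c5.png",W)
d=np.array([.2756,.9613]); O=np.array([536,-28.2]); lat=np.array([d[1],-d[0]])
hsv=cv2.cvtColor(im,cv2.COLOR_BGR2HSV)
def win(m,u0,u1,v0,v1):
    o=np.zeros_like(m);o[v0:v1,u0:u1]=m[v0:v1,u0:u1];return o
m=win(cv2.inRange(hsv,(0,0,150),(180,60,255))|cv2.inRange(hsv,(5,60,150),(25,255,255)),245,282,160,195)
m=cv2.morphologyEx(m,cv2.MORPH_CLOSE,np.ones((3,3)))
cs,_=cv2.findContours(m,0,1); k=max(cs,key=cv2.contourArea)
r=cv2.minAreaRect(np.array([ray(s,*q,65)[:2] for q in k[:,0].astype(float)],np.float32)); c=np.array(r[0])
print(r,"along",(c-O)@d,"lat",(c-O)@lat)
m=win(cv2.inRange(hsv,(5,80,120),(25,255,255)),245,282,160,195); v,u=np.nonzero(m)
b=np.array([ray(s,a,q,65)[:2] for a,q in zip(u,v)]); print("band",b.mean(0),"along",(b.mean(0)-O)@d,"lat",(b.mean(0)-O)@lat)
E
```

```text
[ 475.69928155 -349.59703052  158.37023006] 85.59859905025964
((550.1585693359375, 57.714874267578125), (114.08387756347656, 70.67000579833984), 73.84886169433594) along 86.49207034240723 lat -10.067506645507814
band [568.2218026   91.97146126] along 124.40115450900903 lat -2.1444358840128785
```

View pics/c5.png

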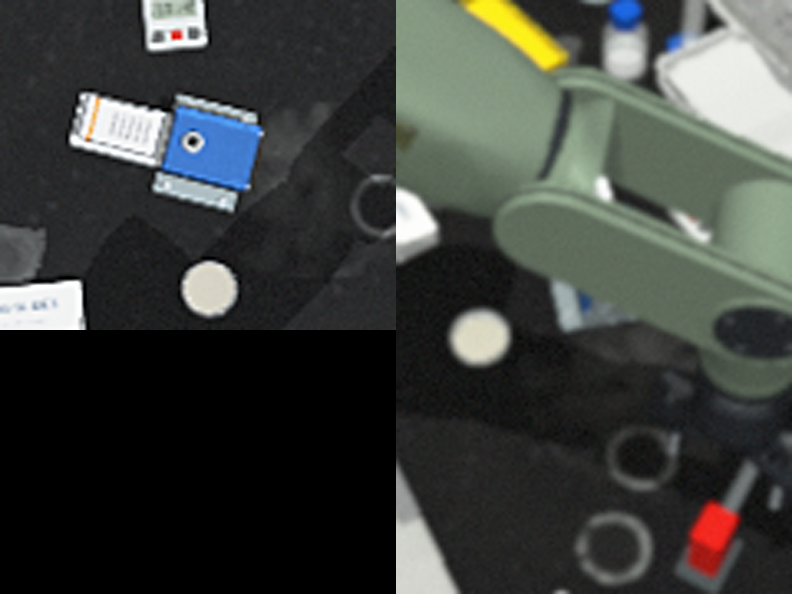

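The tool stands upright near (478,-350) with the red handle plumb. The cartridge lies along the ledge with its band at along ≈124, so its centre is about 92–93 from the dryer origin.

```bash
python3 - <<'E'
from h import *
plan([((561.1,61.3,140),-16,11)])
E
```

```text
[0.53, -0.55, 0.03, 0.0, 0.0, -0.64]
[0.56, -0.52, 0.03, 0.0, 0.0, -0.64]
[0.6, -0.48, 0.03, 0.0, 0.0, -0.64]
[0.63, -0.44, 0.03, 0.0, 0.0, -0.64]
[0.65, -0.39, 0.03, 0.0, 0.0, -0.64]
[0.68, -0.35, 0.03, 0.0, 0.0, -0.64]
[0.7, -0.3, 0.03, 0.0, 0.0, -0.64]
[0.72, -0.26, 0.03, 0.0, 0.0, -0.64]
[0.73, -0.21, 0.03, 0.0, 0.0, -0.64]
[0.75, -0.16, 0.03, 0.0, 0.0, -0.64]
[0.76, -0.11, 0.03, 0.0, 0.0, -0.64]
--
```

Emit:
send_rows:
  increments:
    - [0.53, -0.55, 0.03, 0, 0, -0.64, 1]
    - [0.56, -0.52, 0.03, 0, 0, -0.64, 1]
    - [0.6, -0.48, 0.03, 0, 0, -0.64, 1]
    - [0.63, -0.44, 0.03, 0, 0, -0.64, 1]
    - [0.65, -0.39, 0.03, 0, 0, -0.64, 1]
    - [0.68, -0.35, 0.03, 0, 0, -0.64, 1]
    - [0.7, -0.3, 0.03, 0, 0, -0.64, 1]
    - [0.72, -0.26, 0.03, 0, 0, -0.64, 1]
    - [0.73, -0.21, 0.03, 0, 0, -0.64, 1]
    - [0.75, -0.16, 0.03, 0, 0, -0.64, 1]
    - [0.76, -0.11, 0.03, 0, 0, -0.64, 1]
    - [0, 0, 0, 0, 0, 0, 1]

```text
t: 16.15
tcp_pos: [558.5, 64.7, 138.5]
eef_rot: [-0.001, 0.796, 0.605, -0.002]
contact_force: [0.4, -0.2, -0.4]
grip_width: 85.0
gripper_force: 0.0
```

```bash
python3 - <<'E'
from h import *
s,im=snap("top"); s2,im2=snap("scene")
o=ctrl.observe();p,r=pose(o);print(p,np.degrees(np.arctan2(*r.as_matrix()[[1,0],1])))
A=cv2.resize(im[140:220,210:330],None,fx=3.3,fy=3.3,interpolation=cv2.INTER_CUBIC)
B=cv2.resize(im2[150:270,190:310],None,fx=3.3,fy=3.3,interpolation=cv2.INTER_CUBIC)
W=np.zeros((396,792,3),np.uint8);W[:264,:396]=A;W[:,396:]=B;cv2.imwrite("pics/c6.png",W)
q=[561.1,61.3,65]; print(proj(s,q),proj(s2,q))
plan([((561.1,61.3,33),-16,4)])
E
```

```text
[558.28775667  62.53746298 139.13883692] -15.750778181925789
(np.float64(266.539123145273), np.float64(177.8106483946989)) (np.float64(266.7621480029922), np.float64(204.82296561948957))
[0.0, 0.02, 0.53, -0.01, 0.0, 0.01]
[0.0, 0.02, 0.53, -0.01, 0.0, 0.01]
[0.0, 0.02, 0.53, -0.01, 0.0, 0.01]
[0.0, 0.02, 0.53, -0.01, 0.0, 0.01]
--
```

View pics/c6.png

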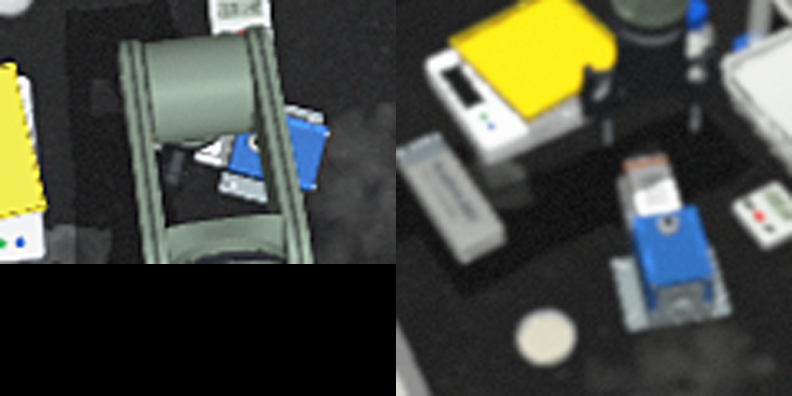

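The scene view shows the open fingers on either side of the cartridge, whose band is at crop (648,162). The predicted centre, crop (649,181), lies on the cartridge. I'll descend and grip.

Emit:
send_rows:
  increments:
    - [0, 0.02, 0.55, 0, 0, 0, 1]
    - [0, 0.02, 0.55, 0, 0, 0, 1]
    - [0, 0.02, 0.55, 0, 0, 0, 1]
    - [0, 0, 0.4, 0, 0, 0, 1]
    - [0, 0, 0.06, 0, 0, 0, 1]
    - [0, 0, 0, 0, 0, 0, 1]

```text
t: 17.0
tcp_pos: [562.3, 61.1, 35.5]
eef_rot: [-0.0, 0.798, 0.603, -0.0]
contact_force: [0.6, 0.5, 0.3]
grip_width: 85.6
gripper_force: 0.0
```

Emit:
send_rows:
  increments:
    - [0, 0, 0, 0, 0, 0, 0.5]
    - [0, 0, 0, 0, 0, 0, 0.2]
    - [0, 0, 0, 0, 0, 0, -0.2]
    - [0, 0, 0, 0, 0, 0, -1]
    - [0, 0, 0, 0, 0, 0, -1]
    - [0, 0, 0, 0, 0, 0, -1]
  newtons: 40

```text
t: 17.75
tcp_pos: [562.6, 61.9, 36.1]
eef_rot: [0.0, 0.797, 0.603, 0.001]
contact_force: [-0.8, -0.3, 5.7]
grip_width: 45.4
gripper_force: 43.7
```

Emit:
send_rows:
  increments:
    - [0, 0, -0.3, 0, 0, 0, -1]
    - [0, 0, -0.6, 0, 0, 0, -1]
    - [0, 0, -0.6, 0, 0, 0, -1]
    - [0, 0, -0.3, 0, 0, 0, -1]
    - [0, 0, 0, 0, 0, 0, -1]
  newtons: 60

```text
t: 18.38
tcp_pos: [562.6, 61.9, 126.1]
eef_rot: [0.0, 0.797, 0.603, 0.001]
contact_force: [0.0, 0.4, -2.7]
grip_width: 45.3
gripper_force: 63.6
```

```bash
python3 - <<'E'
from h import *
s,im=snap("top"); s2,im2=snap("scene")
o=ctrl.observe();p,r=pose(o);print(p,np.degrees(np.arctan2(*r.as_matrix()[[1,0],1])),o["contact_force"],o["wrist_torque"])
A=cv2.resize(im[140:240,150:330],None,fx=3,fy=3,interpolation=cv2.INTER_CUBIC)
B=cv2.resize(im2[150:240,210:310],None,fx=3,fy=3,interpolation=cv2.INTER_CUBIC)
W=np.zeros((570,540,3),np.uint8);W[:300]=A;W[300:,:300]=B;cv2.imwrite("pics/c7.png",W)
plan([((541,307.5,140),-16,8)])
E
```

```text
[561.39211329  61.7782203  124.26863551] -15.776215778956962 [-0.13950312  0.5366642  -3.33822672] [ 0.02999532 -0.01487914  0.00302706]
[0.58, -0.22, -0.04, 0.0, 0.0, 0.0]
[0.58, -0.22, -0.04, 0.0, 0.0, 0.0]
[0.58, -0.22, -0.04, 0.0, 0.0, 0.0]
[0.58, -0.22, -0.04, 0.0, 0.0, 0.0]
[0.58, -0.22, -0.04, 0.0, 0.0, 0.0]
[0.58, -0.22, -0.04, 0.0, 0.0, 0.0]
[0.58, -0.22, -0.04, 0.0, 0.0, 0.0]
[0.58, -0.22, -0.04, 0.0, 0.0, 0.0]
--
```

View pics/c7.png

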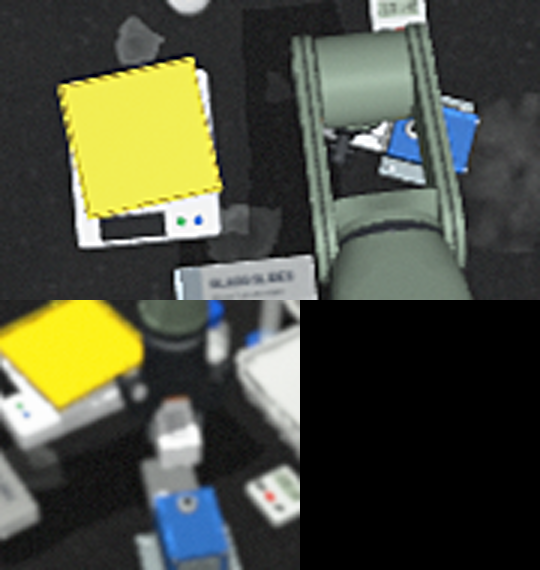

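The cartridge is held level above the ledge, with its rear face at crop (180,445) and its band at (177,403). I'll measure its offset in the grip using rays and the wrist moment.

```bash
python3 - <<'E'
from h import *
d=np.array([.2756,.9613]); lat=np.array([d[1],-d[0]])
F=[];M=[];P=[]
for i in range(6):
    s2,im=snap("scene"); o=ctrl.observe(); F.append(o["contact_force"]);M.append(o["wrist_torque"]);P.append(o["tcp_pos"])
F=np.mean(F,0);M=np.mean(M,0);p=np.mean(P,0); print(F,M,p)
for (u,v,z) in((270,193.3,153.5),(270.3,205.2,113.5)):
    q=ray(s2,u,v,z)[:2]-p[:2]; print("rear rel tcp: along",q@d,"lat",q@lat)
hsv=cv2.cvtColor(im,cv2.COLOR_BGR2HSV)
print(hsv[182:210,270,2], hsv[182:210,270,0]); print(hsv[199,258:284,2])
m=cv2.inRange(hsv,(3,70,100),(20,255,255)); m[:180]=0;m[195:]=0;m[:,:255]=0;m[:,285:]=0
v,u=np.nonzero(m); 
if len(u): q=ray(s2,u.mean(),v.mean(),153.5)[:2]-p[:2]; print("band",len(u),u.mean(),v.mean(),q@d,q@lat)
E
```

```text
[-0.04242521  0.01761079 -3.55227577] [-0.00141172 -0.00367648  0.01166498] [561.56426229  61.79377849 124.15014556]
rear rel tcp: along -22.45994300456386 lat 5.699525074805046
rear rel tcp: along -43.19234924847306 lat 2.9213491607089903
[107 154 168 170 164 155 150 146 143 141 154 196 229 233 248 252 246 221
 194 188 187 186 173 153 145 144 145 145] [ 11  12   8   0 105  90  90  90  90  90  90  60   0   0  60  60  60  30
  75  70   0  60  75  70  70  75  78  75]
[ 22  25  32  66 117 180 227 235 229 225 225 225 221 215 204 195 192 178
 134  75  29  25  28  28  21  25]
band 9 268.1111111111111 182.55555555555554 28.32631645358784 9.859320135193052
```

```bash
python3 - <<'E'
from h import *
plan([((539,309,130),12,9)])
E
```

```text
[0.51, -0.2, -0.01, 0.0, 0.0, -0.51]
[0.52, -0.17, -0.01, 0.0, 0.0, -0.51]
[0.53, -0.14, -0.01, 0.0, 0.0, -0.51]
[0.54, -0.11, -0.01, 0.0, 0.0, -0.51]
[0.55, -0.08, -0.01, 0.0, 0.0, -0.51]
[0.55, -0.05, -0.01, 0.0, 0.0, -0.51]
[0.55, -0.02, -0.01, 0.0, 0.0, -0.51]
[0.55, 0.01, -0.01, 0.0, 0.0, -0.51]
[0.55, 0.03, -0.01, 0.0, 0.0, -0.51]
--
```

Emit:
send_rows:
  increments:
    - [0.51, -0.2, -0.01, 0, 0, -0.51, -1]
    - [0.52, -0.17, -0.01, 0, 0, -0.51, -1]
    - [0.53, -0.14, -0.01, 0, 0, -0.51, -1]
    - [0.54, -0.11, -0.01, 0, 0, -0.51, -1]
    - [0.55, -0.08, -0.01, 0, 0, -0.51, -1]
    - [0.55, -0.05, -0.01, 0, 0, -0.51, -1]
    - [0.55, -0.02, -0.01, 0, 0, -0.51, -1]
    - [0.55, 0.01, -0.01, 0, 0, -0.51, -1]
    - [0.55, 0.03, -0.01, 0, 0, -0.51, -1]
    - [0, 0, 0, 0, 0, 0, -1]
    - [0, 0, 0, 0, 0, 0, -1]
    - [0, 0, 0, 0, 0, 0, -1]

```text
t: 20.27
tcp_pos: [540.5, 307.7, 129.7]
eef_rot: [-0.0, 0.631, 0.776, -0.0]
contact_force: [-0.2, 0.1, -3.5]
grip_width: 45.1
gripper_force: 63.6
```

```bash
python3 - <<'E'
from h import *
s2,im2=snap("scene");s,im=snap("top")
A=cv2.resize(im2[110:230,170:290],None,fx=3.3,fy=3.3,interpolation=cv2.INTER_CUBIC)
B=cv2.resize(im[140:240,150:270],None,fx=3.3,fy=3.3,interpolation=cv2.INTER_CUBIC)
W=np.zeros((396,792,3),np.uint8);W[:,:396]=A;W[:330,396:]=B;cv2.imwrite("pics/c8.png",W)
P=np.mean([(ctrl.snapshot("top"),ctrl.observe()["tcp_pos"])[1] for _ in range(4)],0);o=ctrl.observe();_,r=pose(o); print(P,np.degrees(np.arctan2(*r.as_matrix()[[1,0],1])),r.as_matrix()[:,2].round(3))
plan([((539,309,77),12,3)],(P,r))
E
```

```text
[540.63773359 308.0840327  129.89046024] 11.73124695590082 [ 0.  0. -1.]
[0.01, -0.01, 0.35, 0.0, 0.0, -0.01]
[0.01, -0.01, 0.35, 0.0, 0.0, -0.01]
[0.01, -0.01, 0.35, 0.0, 0.0, -0.01]
--
```

View pics/c8.png

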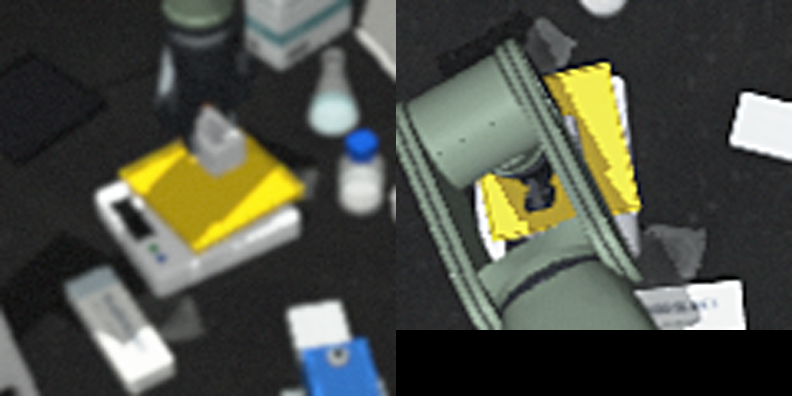

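The cartridge hangs centrally over the yellow tray, at scene crop (215,145), with its sides along the tray's edges. I'll lower it until the force shows contact.

Emit:
send_rows:
  increments:
    - [0.01, -0.01, 0.35, 0, 0, 0, -1]
    - [0.01, -0.01, 0.35, 0, 0, 0, -1]
    - [0.01, -0.01, 0.3, 0, 0, 0, -1]
    - [0, 0, 0.06, 0, 0, 0, -1]
    - [0, 0, 0, 0, 0, 0, -1]

```text
t: 21.2
tcp_pos: [539.0, 309.9, 77.0]
eef_rot: [0.0, 0.631, 0.776, 0.0]
contact_force: [0.6, -0.3, -3.2]
grip_width: 44.8
gripper_force: 63.5
```

Emit:
send_rows:
  increments:
    - [0, 0, 0.03, 0, 0, 0, -1]
    - [0, 0, 0.02, 0, 0, 0, -1]
    - [0, 0, 0, 0, 0, 0, -1]

```text
t: 21.58
tcp_pos: [538.8, 309.8, 74.5]
eef_rot: [0.0, 0.631, 0.776, 0.0]
contact_force: [-0.1, 0.2, -3.2]
grip_width: 45.2
gripper_force: 63.5
```

Emit:
send_rows:
  increments:
    - [0, 0, 0.03, 0, 0, 0, -1]
    - [0, 0, 0.01, 0, 0, 0, -1]
    - [0, 0, 0, 0, 0, 0, -1]

```text
t: 21.95
tcp_pos: [538.8, 309.7, 72.3]
eef_rot: [-0.0, 0.631, 0.776, 0.0]
contact_force: [-0.3, -0.0, -3.1]
grip_width: 45.0
gripper_force: 63.6
```

Emit:
send_rows:
  increments:
    - [0, 0, 0.02, 0, 0, 0, -1]
    - [0, 0, 0, 0, 0, 0, -1]

```text
t: 22.2
tcp_pos: [538.8, 309.7, 72.3]
eef_rot: [0.0, 0.631, 0.776, 0.0]
contact_force: [-1.9, -0.9, 4.9]
grip_width: 44.8
gripper_force: 64.3
```

Emit:
send_rows:
  increments:
    - [0, 0, 0, 0, 0, 0, 0.15]
    - [0, 0, 0, 0, 0, 0, 0.25]
    - [0, 0, 0, 0, 0, 0, 0.5]
    - [0, 0, 0, 0, 0, 0, 0.8]
    - [0, 0, 0, 0, 0, 0, 0.8]
    - [0, 0, -0.2, 0, 0, 0, 0.8]
    - [0, 0, -0.5, 0, 0, 0, 0.8]
    - [0, 0, -1, 0, 0, 0, 0.8]
    - [0, 0, -1, 0, 0, 0, 0.8]
    - [0, 0, -0.6, 0, 0, 0, 0.8]
  newtons: 30

```text
t: 23.45
tcp_pos: [539.4, 310.1, 240.3]
eef_rot: [0.001, 0.631, 0.776, 0.002]
contact_force: [-0.0, 0.2, -0.3]
grip_width: 76.7
gripper_force: 0.0
```

Emit:
send_rows:
  increments:
    - [-0.8, 0, 0, 0, 0, 0, 0.8]
    - [-0.8, 0, 0, 0, 0, 0, 0.8]
    - [-0.8, 0, 0, 0, 0, 0, 0.8]
    - [-0.8, 0, 0, 0, 0, 0, 0.8]
    - [-0.8, 0, 0, 0, 0, 0, 0.8]
    - [-0.8, 0, 0, 0, 0, 0, 0.8]
    - [-0.6, 0, 0, 0, 0, 0, 0.8]
    - [0, 0, 0, 0, 0, 0, 0.8]
    - [0, 0, 0, 0, 0, 0, 0.8]

```text
t: 24.58
tcp_pos: [593.6, 46.0, 236.7]
eef_rot: [-0.0, 0.631, 0.776, 0.0]
contact_force: [0.2, 0.5, 0.3]
grip_width: 76.8
gripper_force: 0.0
```

```bash
python3 - <<'E'
from h import *
o=ctrl.observe(); print(o["t"],o["tcp_pos"])
s,im=snap("top",'pics/end_top.png'); s2,im2=snap("scene",'pics/end_scene.png'); hsv=cv2.cvtColor(im,cv2.COLOR_BGR2HSV)
Y=cv2.inRange(hsv,(22,100,60),(36,255,255)); Y[:,:150]=0;Y[:,235:]=0;Y[:140]=0;Y[225:]=0
cs,_=cv2.findContours(Y,0,1);k=max(cs,key=cv2.contourArea)
def W(k,z): return np.array([ray(s,*q,z)[:2] for q in k[:,0].astype(float)],np.float32)
t=cv2.minAreaRect(W(k,72)); print("tray",t)
f=np.zeros_like(Y); cv2.drawContours(f,[cv2.convexHull(k)],-1,255,-1); f=cv2.erode(f,np.ones((7,7)))
C=f&~Y; cs,_=cv2.findContours(C,0,1);k=max(cs,key=cv2.contourArea); c=cv2.minAreaRect(W(k,101)); print("cart",c,cv2.contourArea(k))
h2=cv2.cvtColor(im2,cv2.COLOR_BGR2HSV); Y2=cv2.inRange(h2,(22,100,60),(36,255,255)); Y2[:130]=0; cs,_=cv2.findContours(Y2,0,1);k=max(cs,key=cv2.contourArea);print("scene tray",cv2.minAreaRect(cv2.convexHull(k)))
for nm,i,h in(("top",im,hsv),("scene",im2,h2)):
    R_=cv2.inRange(h,(0,120,60),(8,255,255)); cs,_=cv2.findContours(R_,0,1)
    print(nm,[(np.round(cv2.minAreaRect(k)[0]),cv2.contourArea(k)) for k in cs if cv2.contourArea(k)>40])
E
```

```text
24.575 [593.63670606  45.96920324 236.73818228]
tray ((539.2396850585938, 308.1752624511719), (163.377197265625, 163.70709228515625), 11.913529396057129)
cart ((537.9257202148438, 309.3708190917969), (48.2631721496582, 82.24211120605469), 11.909991264343262) 306.0
scene tray ((233.38583374023438, 165.16090393066406), (34.529415130615234, 48.05882263183594), 61.927513122558594)
top [(array([382., 200.]), 130.0), (array([376., 105.]), 93.5)]
scene [(array([305., 312.]), 215.0), (array([383., 242.]), 95.0)]
```

```bash
python3 -c "
from bench import ctrl
print(ctrl.job_done())"
```

```text
the job is handed in; nothing more can be done
None
```

The job is handed in at about 25 s: I pushed the cartridge out onto the ledge, stood the tool upright about 25 cm behind the dryer, and laid the cartridge within about 2 mm of the middle of the yellow tray, which stayed level and centred.

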